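Lock the board holder onto its ball stand

ROBOT

A 6-joint arm with a two-finger parallel gripper is mounted at the origin on the work surface. World frame = base frame: x ahead of the robot, y to its left, z up, the work surface at z = 0. Lengths are in mm, angles in rad, forces in N, time in s.
With the tool pointing down it reaches from about 275 to 750 mm from the base axis. Payload 10.2 kg.
Tool frame: the origin (TCP) lies between the finger pads; the fingertips stand 17 mm ahead of it and the grasp point (between the pads) lies 2 mm behind it (tips_ahead is the distance from the TCP to the fingertips, in mm); z points along the fingers, y is the line along which they close (so a half turn about z gives the same grasp; the last joint's range is limited). The gripper opens to 85 mm and grips with 20 to 120 N. Pads are 22 mm wide; open, the fingers measure 114 mm over their backs; the gripper's body (76 mm by 85 mm) begins 54 mm behind the grasp point. The pads swing forward as they close: fully open they stand 13 mm farther back than shut.
Start: joints at [-1.41, 0.313, 1.498, -0, 1.331, -0.223], TCP at [196.572, -486.817, 248.294] pointing down, gripper open.
Joint ranges: [-2.94, 2.94], [-0.97, 2.17], [0.19, 2.56], [-1.23, 4.37], [0.02, 3.11], [-2.88, 2.88]. Speed limits (rad/s): [2.39, 2.39, 3.01, 3.14, 3.14, 3.14].

INTERFACE

Orientations are given as a unit quaternion [w, x, y, z].
In Python, from rig import sense, capture, finish_job, boxes_of, tips_ahead gives the robot as it stands.
- The arm moves only by the tool drive_tool, never from a script. Its argument "commands" is text: rows parted by semicolons, each of 7 numbers parted by spaces: the shift along the world's x, y, z in units of 0.1 m (1.0 is 0.1 m), then the turn, a rotation vector about the world's x, y, z in units of pi/4 rad (1.0 is pi/4 rad), then the opening in per cent of the stroke, from 0 (shut) to 100 (fully open). A call has 1 to 20 rows; each row shifts and turns the commanded pose from where the row before left it; what a row does not reach is not made up. A row lasts 1/12 s, in which the tool goes at most 41.7 mm and 7.16 degrees, less where a joint would pass 70% of its speed; a pose out of reach is approached as far as the arm can. A call with a number of a shift or a turn outside -1 to 1 is refused whole. A call with a gripper value outside its range is refused whole. The fingers move at their own pace and stop on an object; "force" is the grip in N (left out, the last holds). Time passes only in rows, so rows that do not move let the fingers close. It gives the time, the measured TCP pose, the force, the opening and the grip force at its end, in the units of the state.
- sense(): the state, without advancing time (a new reading comes with each control period).
- capture(name): name is "scene" or "top" or "wrist"; returns a dict with "pixels" (480x640x3 uint8, blue, green, red), "fov_y" (degrees; the focal length in pixels is half the picture's height over the tangent of half this angle, whatever the lens; pixels are square), "cx", "cy" (the principal point, pixels), "position" and "attitude" of the camera in the world; the wrist camera has in their place "tool_from_camera" (4x4, takes a point from camera to tool coordinates, whose origin is the TCP and whose axes are the flange's). Camera axes: x right, y down, z forward; pixel columns grow to the right and rows downward; lengths in mm; the calibration is good to about 2 mm. A picture is of the moment at which its call begins: read the wrist's pose just before it. There is no depth.
- finish_job(): hands the job in; it is judged then, once.
Trained networks look in a picture, given as the dict that the camera call returned (one of the last four; its "shot" number tells which), for a name from the list of things; names that differ only in an ending like _2 or _b are one class to them, and where a whole thing is asked for, a point or a joint stands for the part that bears it (a point fixed in the world has none). Each returns a list of dicts, best first, with "confidence" (0 to 1); they miss things now and then, are a little off and sometimes report something else, mostly with a low value. They report only what shows in the picture. A call takes as long as a camera call. They do not tell look-alikes from the thing itself.
- boxes_of(picture, name): "position" ([column, row] in pixels, amid what is visible of it).
The state is a dict: "time_s": time; "joints": joint angles; "dq": joint speeds; "tau": joint torques, N m; "eef_pos": TCP position; "ee_rot": TCP orientation; "force": force on the tool from outside, world axes, zero at the start; "wrist_torque": the same for the moment, N m; "grip_width": opening from 0.0 (shut) to 1.0 (fully open); "grip_force": force on a finger pad.
Only numpy, scipy, OpenCV 4.12 (cv2) and the standard library are available. Lean on these libraries where they do the work, as an engineer would, in place of code of your own. Each camera call takes 0.05 s, during which the arm holds its last target. There are 200 camera calls.

TASK

Mount the loose circuit-board holder on the stand with the ball: raise its locking handle upright, set its coupler gently down over the ball so that the holder sits flat on the stand's base plate, then press the handle fully down again to lock it and let go.

Things in the scene. Friction and masses are not known exactly. Their poses are not given: they have to be found in the camera images.
- holder: Loose board holder, 0.4 kg: square aluminium hood 57 mm wide, 59 high, open below (45 mm inside, 53 deep, lips flared to 74), with a cross bar along y (40-50 mm up) to black jaws, 192 mm over all, 62 high. Origin: centre of its underside, z up. Handle hinge: along y, 65 mm above the origin. May be carried by the raised handle. Any heading on the stand is right.
- handle (a joint): Handle on the holder's top, rad: 0 = fully down (locked), level, pointing to the holder's -x; 1.57 = upright; stop at 1.75. Light (0.05 N m lifts it): left near upright it stays, left below about 1.4 it drops shut. Its claw, within 70 mm of the hinge line, is in the ball's way when down, swings under it to lock; upright, it juts 57 mm to the holder's -x.
- handle_grip (a point): Centre of the handle's grip, a black block across the handle's end, 84 mm from the hinge line: 32 mm long along the hinge line, 22 x 20 mm across, free to swivel about its long axis. Pinched on its two end faces (from above, fingers closing along the hinge line) it lets the handle swing while the hand stays upright. x axis: along the handle towards the hinge; y: along the hinge line.
- stand: Fixed steel stand: plate 110 x 110 x 12 mm, neck 16 mm thick, 36 mm ball centred 42 mm above the bench (top at 60). Origin: centre of the plate's underside, below the ball; z up. The fitted holder's underside rests on the plate, 12 mm up. A like plate with a square post, no ball, is not the one. Holder and both stands form a row in any order.
Not all that is in view belongs to the job. Several things have the shape of the holder; the one meant has the colours described above.

How it is judged:
By the outcome, as a careful person would: the job done as asked, in the order asked, and still so for the second after the job is handed in, with the robot touching nothing.
It also fails if it takes over 58 s, if anything falls off the work surface, if the arm or the gripper's body presses on something with over 40 N, if the wrist force passes 120 N, or if a joint passes its speed limit or range.

## Working session

There is one attempt and no reset: what is moved stays moved. The work goes in short steps, Python scripts to look and compute and a tool call to move; the robot and the scene stay as the last step left them, time stands still between calls to the robot, and variables do not carry over. Pictures are saved under pics/ and viewed, at most 10 in all, crops included, and the job is handed in when it is done.

Besides the shell and the picture viewer there is one more tool, called after "Request:" in YAML: its name, and indented under it one key for each argument. drive_tool: Moves the arm, as the interface text tells. Shifts and turns lie within -1 to 1; 1 stands for 0.1 m of shift or pi/4 rad of turn. Its arguments: {"type":"object","properties":{"commands":{"type":"string"},"force":{"type":"number"}},"required":["commands"]}

```bash
mkdir -p pics
cat > h.py <<'E'
import numpy as np, cv2
from rig import *
from scipy.spatial.transform import Rotation as R
def q2R(q): return R.from_quat([q[1],q[2],q[3],q[0]]).as_matrix()
def cam(p,st=None):
    f=240/np.tan(np.radians(p["fov_y"])/2)
    if "tool_from_camera" in p:
        T=np.array(p["tool_from_camera"]);A=q2R(st["ee_rot"])
        return f,A@T[:3,:3],np.array(st["eef_pos"])+A@T[:3,3]
    a=np.array(p["attitude"]); A=a if a.shape==(3,3) else q2R(a)
    return f,A,np.array(p["position"])
def ray(p,uv,st=None):
    f,A,o=cam(p,st); d=A@np.array([(uv[0]-p["cx"])/f,(uv[1]-p["cy"])/f,1]); return o,d
def at_z(p,uv,z,st=None):
    o,d=ray(p,uv,st); return o+d*(z-o[2])/d[2]
def proj(p,X,st=None):
    f,A,o=cam(p,st); c=A.T@(np.array(X)-o); return [p["cx"]+f*c[0]/c[2],p["cy"]+f*c[1]/c[2]]
E
python3 - <<'E'
from h import *
ims=[]
for n in ["scene","top"]:
    p=capture(n); cv2.imwrite(f"pics/{n}0.png",p["pixels"])
    print(n,p["fov_y"],p["position"],p["attitude"],p.keys())
    for k,z in [("holder",60),("handle_grip",65),("stand",12)]:
        for b in boxes_of(p,k): print(k,b["confidence"],np.round(b["position"]),at_z(p,b["position"],z).round())
print(sense())
E
```

```text
scene 56.867387332675584 [1030.42963183 -430.1720192   644.71898185] [-0.42485704  0.83851835  0.30340673 -0.15597383] dict_keys(['pixels', 'fov_y', 'cx', 'cy', 'position', 'attitude', 'shot'])
holder 0.7 [367. 242.] [607. 228.  60.]
holder 0.67 [411. 170.] [511. 578.  60.]
handle_grip 0.71 [427. 167.] [542. 614.  65.]
handle_grip 0.68 [342. 232.] [548. 216.  65.]
stand 0.84 [174. 395.] [ 571. -256.   12.]
top 57.723323686878935 [ 466.86815605  171.53594127 1003.63298429] [ 0.01978437 -0.70374146  0.70956102 -0.02965961] dict_keys(['pixels', 'fov_y', 'cx', 'cy', 'position', 'attitude', 'shot'])
holder 0.92 [116. 263.] [501. 598.  60.]
holder 0.68 [283. 220.] [590. 238.  60.]
handle_grip 0.8 [107. 240.] [550. 614.  65.]
handle_grip 0.68 [284. 245.] [537. 235.  65.]
stand 0.68 [497. 230.] [ 571. -251.   12.]
{'time_s': 0.4, 'joints': array([-1.41035782e+00,  3.12975646e-01,  1.49785729e+00,  2.85510013e-05,
        1.33098420e+00, -2.23416507e-01]), 'dq': array([ 0.00138537, -0.0007507 ,  0.00080354, -0.00191894, -0.00028887,
        0.00110145]), 'tau': array([-1.54721223e-03, -4.11817932e+01, -2.59663063e+01, -2.08834708e-04,
        1.21916943e-03,  2.16238948e-05]), 'eef_pos': array([ 196.59134532, -486.75707891,  248.19617756]), 'ee_rot': array([-1.11751314e-04,  9.81639025e-01,  1.90748032e-01,  1.73935707e-05]), 'force': array([-0.22539307, -0.52014695, -0.59789633]), 'wrist_torque': array([ 0.03213638, -0.02094024, -0.01977842]), 'grip_force': 0.0, 'grip_width': 1.00431249667655}
```

View pics/scene0.png

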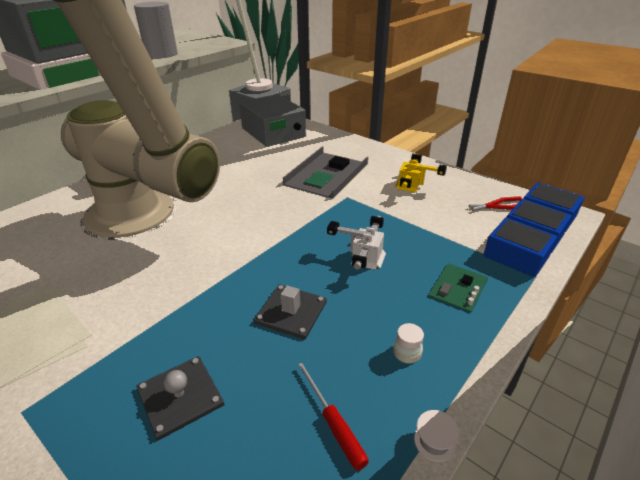

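View pics/top0.png

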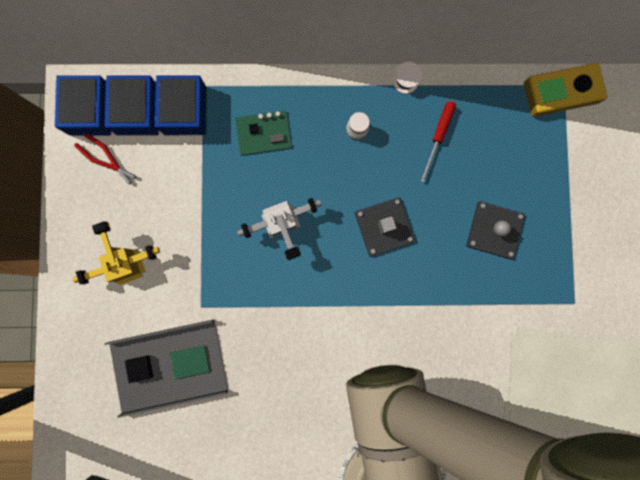

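Scene: the white/aluminium holder stands at top (283,220), with its grip near (293,253) and jaws near (245,231) and (314,205). The ball stand is at top (497,230) with its ball at (503,228). The yellow holder at (118,263) is a look-alike, and the stand with the square post is at (388,227).

Run:
```python
from h import *
p=capture("top")
a=at_z(p,(245,231),47);b=at_z(p,(314,205),47);g=at_z(p,(292.5,253),65);bl=at_z(p,(503,228),42)
print(a,b,(a+b)/2,np.linalg.norm(a-b),np.degrees(np.arctan2(*(a-b)[1::-1])),"grip",g,"ball",bl)
for k in [(472,249),(515,257),(482,206),(522,216)]: print(at_z(p,k,12).round(1))
p=capture("wrist");print(np.array(p["tool_from_camera"]).round(3),p["fov_y"])
print(q2R(sense()["ee_rot"]).round(3))
```

```text
[569.41843729 321.90044895  47.        ] [626.23927591 169.46854935  47.        ] [597.8288566  245.68449915  47.        ] 162.67787715899115 110.44354978212718 grip [519.05479896 216.69421395  65.        ] ball [ 572.51216478 -252.23798438   42.        ]
[ 527.9 -192.1   12. ]
[ 508.8 -290.6   12. ]
[ 627.2 -218.6   12. ]
[ 603.3 -310.7   12. ]
[[-1.00000e-03 -9.50000e-01 -3.14000e-01  8.23070e+01]
 [ 1.00000e+00 -1.00000e-03  1.00000e-03  3.92000e-01]
 [-1.00000e-03 -3.14000e-01  9.50000e-01 -1.24834e+02]
 [ 0.00000e+00  0.00000e+00  0.00000e+00  1.00000e+00]] 66.94283556289592
[[ 0.927  0.374 -0.   ]
 [ 0.374 -0.927 -0.   ]
 [-0.     0.    -1.   ]]
```

Request:
drive_tool:
  commands: "0.25 0.157 -0.03 0 0 0 100;0.25 0.157 -0.03 0 0 0 100;0.25 0.157 -0.03 0 0 0 100;0.25 0.157 -0.03 0 0 0 100;0.25 0.157 -0.03 0 0 0 100;0.25 0.157 -0.03 0 0 0 100;0.25 0.157 -0.03 0 0 0 100;0.25 0.157 -0.03 0 0 0 100;0.25 0.157 -0.03 0 0 0 100;0.25 0.157 -0.03 0 0 0 100;0.25 0.157 -0.03 0 0 0 100;0.25 0.157 -0.03 0 0 0 100;0.25 0.157 -0.03 0 0 0 100;0.25 0.157 -0.03 0 0 0 100;0.25 0.157 -0.03 0 0 0 100;0 0 0 0 0 0 100;0 0 0 0 0 0 100;0 0 0 0 0 0 100"

```text
time_s: 2.0
eef_pos: [571.2, -251.6, 203.2]
ee_rot: [-0.0, 0.982, 0.191, -0.0]
force: [0.0, -0.4, -0.3]
grip_width: 0.998
grip_force: 0.0
```

Run:
```python
from h import *
s=sense();p=capture("wrist");cv2.imwrite("pics/ball.png",p["pixels"])
print(s["time_s"],s["eef_pos"],s["ee_rot"],np.abs(s["dq"]).max())
print(proj(p,[572.5,-252.2,42],s))
for b in boxes_of(p,"stand"): print(b["confidence"],b["position"],at_z(p,b["position"],12,s))
```

```text
2.0 [ 571.22248534 -251.56947224  203.17988268] [-4.35156927e-05  9.81644105e-01  1.90721792e-01 -2.18030210e-04] 0.01799940688504829
[np.float64(321.58192885094144), np.float64(227.5105634416614)]
0.63 [316.8, 211.9] [ 576.42392195 -246.09370796   12.        ]
```

View pics/ball.png

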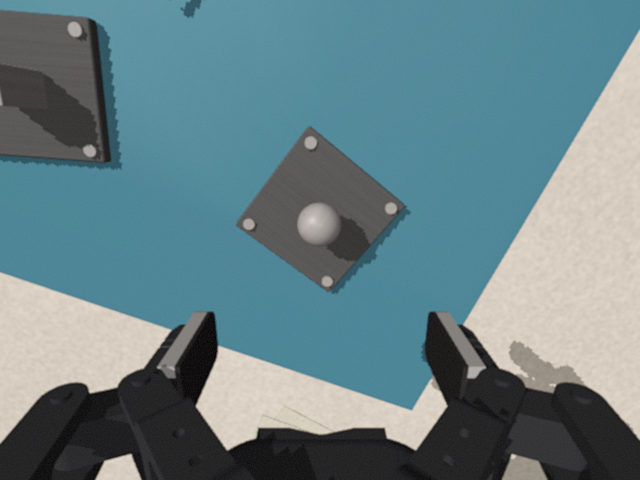

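Ball at (319,223); the plate's bolts at (310,143), (391,209), (327,281) and (249,224).

Run:
```python
from h import *
s=sense();p=capture("wrist");g=cv2.cvtColor(p["pixels"],cv2.COLOR_BGR2GRAY)
c=cv2.HoughCircles(g[180:270,270:370],cv2.HOUGH_GRADIENT,1,50,param1=80,param2=12,minRadius=17,maxRadius=27);print(c+[270,180,0])
print(at_z(p,(319,223),42,s), at_z(p,(319.3,214.2),12,s))
```

```text
[[[316.5        222.5         19.89999962]]]
[ 574.93529926 -249.38996773   42.        ] [ 575.00519714 -249.5220279    12.        ]
```

Request:
drive_tool:
  commands: "-0.02 0.4 0.02 0 0 0 100;-0.02 0.4 0.02 0 0 0 100;-0.02 0.4 0.02 0 0 0 100;-0.02 0.4 0.02 0 0 0 100;-0.02 0.4 0.02 0 0 0 100;-0.02 0.4 0.02 0 0 0 100;-0.02 0.4 0.02 0 0 0 100;-0.02 0.4 0.02 0 0 0 100;-0.02 0.4 0.02 0 0 0 100;-0.02 0.4 0.02 0 0 0 100;-0.02 0.4 0.02 0 0 0 100;-0.02 0.4 0.02 0 0 0 100;0 0 0 0 0 0 100;0 0 0 0 0 0 100;0 0 0 0 0 0 100"

```text
time_s: 3.4
eef_pos: [547.7, 227.7, 227.3]
ee_rot: [0.0, 0.982, 0.19, -0.0]
force: [0.3, -0.5, 0.6]
grip_width: 1.0
grip_force: 0.0
```

Run:
```python
from h import *
s=sense();p=capture("wrist");cv2.imwrite("pics/hold.png",p["pixels"])
print(s["time_s"],s["eef_pos"],s["ee_rot"],np.abs(s["dq"]).max())
print(proj(p,[519,216.7,65],s),proj(p,[597.8,245.7,62],s))
for k,z in [("holder",60),("handle_grip",65)]:
  for b in boxes_of(p,k): print(k,b["confidence"],b["position"],at_z(p,b["position"],z,s))
```

```text
3.4 [547.660755   227.73470872 227.33558736] [ 1.87543250e-04  9.81708303e-01  1.90391105e-01 -1.26054192e-05] 0.023965817218014662
[np.float64(319.6703486519745), np.float64(263.10147148072366)] [np.float64(322.74100869456004), np.float64(161.94669335490232)]
holder 0.71 [320.0, 160.2] [598.0648595  248.12489388  60.        ]
handle_grip 0.78 [321.5, 241.7] [537.30847782 222.39836542  65.        ]
```

View pics/hold.png

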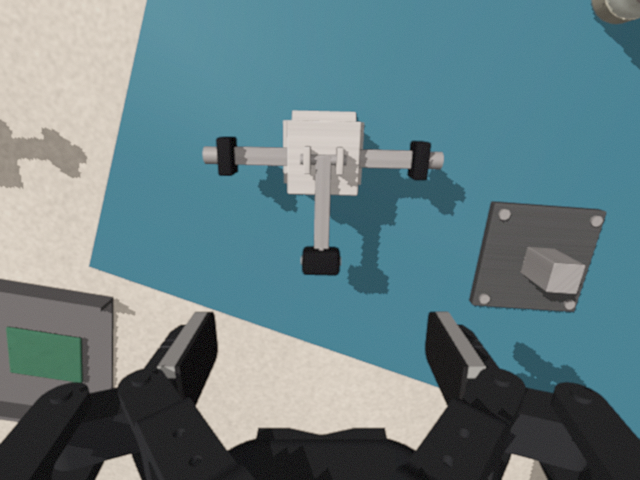

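Grip at (321,261) and jaws at (227,156) and (420,160), which puts the grip at about (521,216) with a heading of 20.7°.

Request:
drive_tool:
  commands: "-0.045 -0.019 -0.27 0 0 -0.005 100;-0.045 -0.019 -0.27 0 0 -0.005 100;-0.045 -0.019 -0.27 0 0 -0.005 100;-0.045 -0.019 -0.27 0 0 -0.005 100;-0.045 -0.019 -0.27 0 0 -0.005 100;-0.045 -0.019 -0.2 0 0 -0.005 100;0 0 -0.1 0 0 0 100;0 0 0 0 0 0 100;0 0 0 0 0 0 100"
  force: 40

```text
time_s: 4.3
eef_pos: [521.4, 216.9, 63.0]
ee_rot: [0.0, 0.984, 0.179, 0.001]
force: [-0.1, -0.5, 0.3]
grip_width: 0.999
grip_force: 0.0
```

Run:
```python
from h import *
s=sense();p=capture("wrist");cv2.imwrite("pics/g1.png",p["pixels"])
print(s["eef_pos"],q2R(s["ee_rot"]).round(3),tips_ahead,proj(p,[521.1,216.3,65],s))
```

```text
[521.38900513 216.88860275  63.04516043] [[ 0.936  0.352  0.001]
 [ 0.352 -0.936  0.   ]
 [ 0.001  0.    -1.   ]] 17.0 [np.float64(321.10943221416665), np.float64(344.7941505379063)]
```

View pics/g1.png

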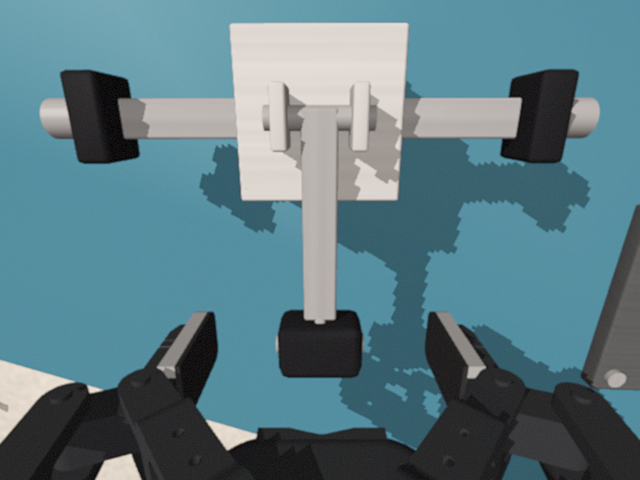

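The grip is centred between the pads at (320,344), with the hinge at (320,117). Closing.

Request:
drive_tool:
  commands: "0 0 0 0 0 0 20;0 0 0 0 0 0 20;0 0 0 0 0 0 20;0 0 0 0 0 0 20;0 0 0 0 0 0 20;0 0 0 0 0 0 20;0 0 0 0 0 0 20;0 0 0 0 0 0 20"
  force: 40

```text
time_s: 5.02
eef_pos: [520.5, 217.2, 62.4]
ee_rot: [0.0, 0.984, 0.179, -0.0]
force: [-2.0, -0.4, 1.8]
grip_width: 0.364
grip_force: 45.7
```

Run:
```python
from h import *
s=sense();p=capture("wrist")
print(s["eef_pos"],s["grip_width"],at_z(p,(320,117),65,s))
d=np.array([.936,.352]);
# arc from 0 to 1.57, 15 rows
t=np.linspace(0,1.59,16);x=84*(1-np.cos(t));z=84*np.sin(t)
for a,b in zip(np.diff(x),np.diff(z)): print(f"{a*d[0]/100:.3f} {a*d[1]/100:.3f} {b/100:.3f} 0 0 0 20",end=";")
```

```text
[520.5355889  217.24856532  62.40828436] 0.36420811760602734 [599.29206287 246.75993291  65.        ]
0.004 0.002 0.089 0 0 0 20;0.013 0.005 0.088 0 0 0 20;0.022 0.008 0.086 0 0 0 20;0.030 0.011 0.083 0 0 0 20;0.038 0.014 0.079 0 0 0 20;0.046 0.017 0.074 0 0 0 20;0.053 0.020 0.069 0 0 0 20;0.059 0.022 0.062 0 0 0 20;0.065 0.025 0.055 0 0 0 20;0.070 0.026 0.048 0 0 0 20;0.075 0.028 0.039 0 0 0 20;0.078 0.029 0.031 0 0 0 20;0.081 0.030 0.022 0 0 0 20;0.082 0.031 0.012 0 0 0 20;0.083 0.031 0.003 0 0 0 20;
```

Request:
drive_tool:
  commands: "0.004 0.002 0.089 0 0 0 20;0.013 0.005 0.088 0 0 0 20;0.022 0.008 0.086 0 0 0 20;0.03 0.011 0.083 0 0 0 20;0.038 0.014 0.079 0 0 0 20;0.046 0.017 0.074 0 0 0 20;0.053 0.02 0.069 0 0 0 20;0.059 0.022 0.062 0 0 0 20;0.065 0.025 0.055 0 0 0 20;0.07 0.026 0.048 0 0 0 20;0.075 0.028 0.039 0 0 0 20;0.078 0.029 0.031 0 0 0 20;0.081 0.03 0.022 0 0 0 20;0.082 0.031 0.012 0 0 0 20;0.083 0.031 0.003 0 0 0 20;0 0 0 0 0 0 20;0 0 0 0 0 0 20"

```text
time_s: 6.48
eef_pos: [600.9, 247.4, 147.0]
ee_rot: [-0.0, 0.984, 0.179, 0.001]
force: [-0.3, 0.2, 5.1]
grip_width: 0.362
grip_force: 46.1
```

Run:
```python
from h import *
s=sense();p=capture("wrist");q=capture("scene")
print(s["eef_pos"],s["force"],s["grip_width"],s["grip_force"])
a=cv2.resize(p["pixels"],(400,300));b=cv2.resize(q["pixels"][130:330,250:517],(400,300));cv2.imwrite("pics/r1.png",np.hstack([a,b]))
```

```text
[600.90085546 247.39107621 146.95680467] [-0.2822955   0.22686062  5.13193478] 0.36194269972722487 46.14759922027588
```

View pics/r1.png

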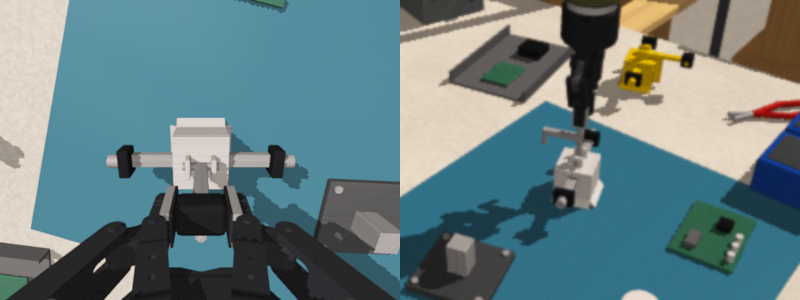

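Handle upright (left view); the scene view shows the claw jutting out. Lifting.

Request:
drive_tool:
  commands: "0 0 0.05 0 0 0 20;0 0 0.1 0 0 0 20;0 0 0.15 0 0 0 20;0 0 0.2 0 0 0 20;0 0 0.2 0 0 0 20;0 0 0.2 0 0 0 20;0 0 0.15 0 0 0 20;0 0 0.05 0 0 0 20;0 0 0 0 0 0 20;0 0 0 0 0 0 20"

```text
time_s: 7.42
eef_pos: [600.1, 247.0, 255.2]
ee_rot: [0.0, 0.984, 0.179, -0.001]
force: [-0.7, 0.1, -6.2]
grip_width: 0.365
grip_force: 45.0
```

Request:
drive_tool:
  commands: "-0.005 -0.1 0 0 0 0 20;-0.01 -0.2 0 0 0 0 20;-0.015 -0.3 0 0 0 0 20;-0.015 -0.3 0 0 0 0 20;-0.015 -0.3 0 0 0 0 20;-0.015 -0.3 0 0 0 0 20;-0.015 -0.3 0 0 0 0 20;-0.015 -0.3 0 0 0 0 20;-0.015 -0.3 0 0 0 0 20;-0.015 -0.3 0 0 0 0 20;-0.015 -0.3 0 0 0 0 20;-0.015 -0.3 0 0 0 0 20;-0.015 -0.3 0 0 0 0 20;-0.015 -0.3 0 0 0 0 20;-0.015 -0.3 0 0 0 0 20;-0.015 -0.3 0 0 0 0 20;-0.01 -0.26 0 0 0 0 20;-0.005 -0.15 0 0 0 0 20;0 -0.05 0 0 0 0 20;0 0 0 0 0 0 20"

```text
time_s: 9.08
eef_pos: [576.0, -249.3, 255.5]
ee_rot: [-0.001, 0.984, 0.179, -0.001]
force: [-1.4, 1.1, -4.8]
grip_width: 0.368
grip_force: 45.0
```

Request:
drive_tool:
  commands: "0 0 0 0 0 0 20;0 0 0 0 0 0 20;0 0 0 0 0 0 20"

```text
time_s: 9.33
eef_pos: [576.7, -247.4, 256.4]
ee_rot: [-0.0, 0.984, 0.18, 0.0]
force: [0.5, -1.2, -4.8]
grip_width: 0.367
grip_force: 45.0
```

Run:
```python
from h import *
s=sense();p=capture("wrist");q=capture("scene")
print(s["eef_pos"],s["force"],s["grip_width"],s["grip_force"],proj(q,[575,-249.5,60]))
a=cv2.resize(p["pixels"],(400,300));b=cv2.resize(q["pixels"][230:450,50:343],(400,300));cv2.imwrite("pics/c1.png",np.hstack([a,b]))
```

```text
[ 576.73151809 -247.43738341  256.42342865] [ 0.50008535 -1.15913785 -4.77075455] 0.3667802877009767 45.005940198898315 [np.float64(173.39094138017467), np.float64(375.24737753655813)]
```

View pics/c1.png

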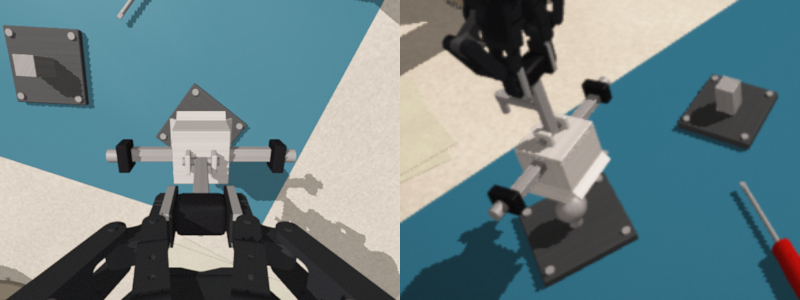

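The holder hangs over the stand with its jaws at (124,155) and (275,154) in the half-size wrist view. I'll compare this with the view before the lift to check for tilt.

Run:
```python
from h import *
s=sense();p=capture("wrist");o=np.array(s["eef_pos"]);A=q2R(s["ee_rot"])
print(o, A[:,2])
r=cv2.resize(cv2.imread("pics/r1.png")[:,:400],(640,480))
c=p["pixels"]
# compare dark-jaw centroids in both pictures
for im in (r,c):
    g=cv2.cvtColor(im,cv2.COLOR_BGR2GRAY)
    for u0,u1 in ((180,222),(420,470)):
        m=np.argwhere(g[215:300,u0:u1]<40); print((m.mean(0)+[215,u0]).round(1) if len(m) else None,len(m),end=" ")
    w=cv2.inRange(im,(170,170,170),(255,255,255))[170:320,250:390]; m=np.argwhere(w>0); print("hood",(m.mean(0)+[170,250]).round(1),m.min(0)+[170,250],m.max(0)+[170,250])
# predicted pixels: grip at o, hinge 84 below, tilt th of holder about hinge (toward tool x), bar 20 below hinge
for h in (0,3,6,10):
  e=np.radians(h)
  b=o+A@np.array([20*np.sin(e),0,84+20*np.cos(e)]); print(h,np.round(proj(p,b,s),1),"bar")
  for sx in (-28,28):
    t=o+A@np.array([sx*np.cos(e)+6*np.sin(e),0,84+6*np.cos(e)-sx*np.sin(e)]);print("   hood top edge",np.round(proj(p,t,s),1))
cv2.imwrite("pics/cmp.png",np.hstack([r[150:420,170:470],c[150:420,170:470]]))
```

```text
[ 576.71005197 -247.85942833  256.46048479] [ 2.23636968e-04  4.96905030e-05 -9.99999974e-01]
[257.9 200.6] 1079 [258.3 441.7] 1080 hood [240.7 314.9] [189 250] [302 389]
[247.5 199.3] 1138 [248.  442.8] 1163 hood [229.1 315.8] [176 250] [292 389]
0 [320.2 252.4] bar
   hood top edge [320.3 299.7]
   hood top edge [320.1 216.9]
3 [320.2 250.9] bar
   hood top edge [320.3 298.2]
   hood top edge [320.1 217. ]
6 [320.2 249.5] bar
   hood top edge [320.3 296.6]
   hood top edge [320.1 217.3]
10 [320.2 247.6] bar
   hood top edge [320.3 294.4]
   hood top edge [320.1 217.9]
```

View pics/cmp.png

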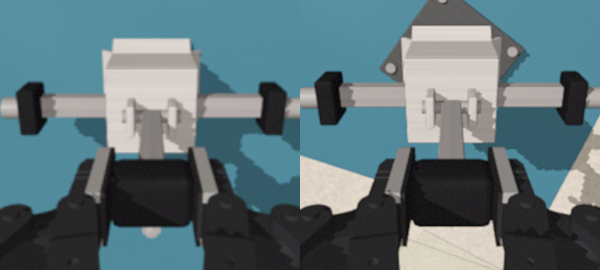

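The view shows the holder tilted about 3.6° as one rigid body: bar shifted about 10 px, lip about 13 px. I'll offset the TCP about 6 mm towards the holder's -x and lower until the lip is just above the ball.

Request:
drive_tool:
  commands: "-0.024 -0.012 -0.05 0 0 0 20;-0.025 -0.012 -0.1 0 0 0 20;-0.025 -0.012 -0.1 0 0 0 20;0 0 -0.1 0 0 0 20;0 0 -0.07 0 0 0 20;0 0 -0.03 0 0 0 20;0 0 0 0 0 0 20;0 0 0 0 0 0 20;0 0 0 0 0 0 20;0 0 0 0 0 0 20;0 0 0 0 0 0 20;0 0 0 0 0 0 20"

```text
time_s: 10.48
eef_pos: [569.1, -252.4, 211.5]
ee_rot: [0.0, 0.984, 0.179, 0.0]
force: [0.1, 0.1, -4.3]
grip_width: 0.367
grip_force: 45.0
```

Run:
```python
from h import *
for i in range(2):
  s=sense();p=capture("wrist");print(s["eef_pos"],s["force"])
  g=cv2.cvtColor(p["pixels"],cv2.COLOR_BGR2GRAY)
  for u0,u1 in ((180,222),(420,470)):
    m=np.argwhere(g[215:300,u0:u1]<40); print((m.mean(0)+[215,u0]).round(1),len(m),end=" ")
q=capture("scene");b=cv2.resize(q["pixels"][260:440,50:290],(800,600),interpolation=cv2.INTER_CUBIC);cv2.imwrite("pics/d1.png",b)
print(proj(q,[574.9,-249.5,60]),proj(q,[574.9,-249.5,42]))
```

```text
[ 569.11382155 -252.4442086   211.5407124 ] [ 0.08858748  0.10272492 -4.30347362]
[259.9 200.9] 1083 [260.3 441.4] 1101 [ 569.09795698 -252.44191669  211.45656732] [ 0.26845726 -0.0096757  -4.54743925]
[261. 201.] 1079 [261.3 441.3] 1086 [np.float64(173.35297500559807), np.float64(375.21286600478584)] [np.float64(175.62840489915078), np.float64(382.25316059508134)]
```

View pics/d1.png

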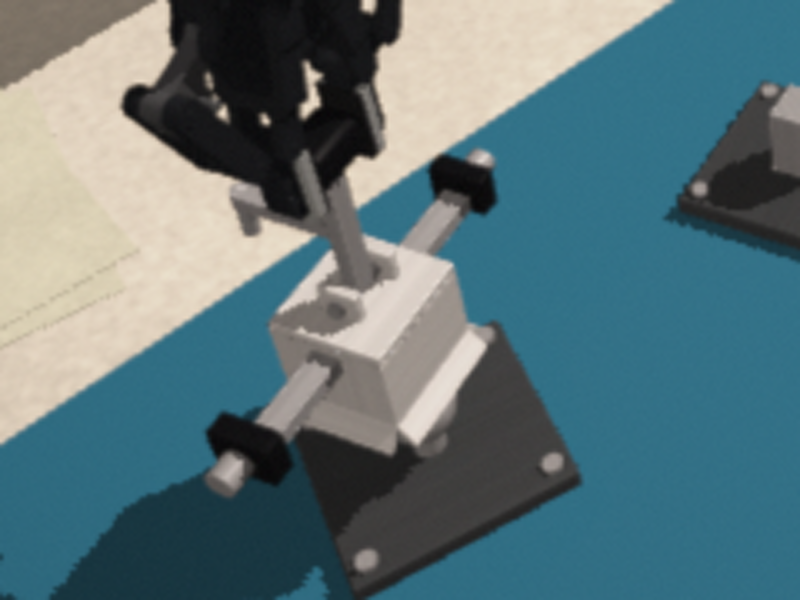

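The holder is just above the ball and still swinging. I'll let it settle while tracking the jaws.

```bash
cat >> h.py <<'E'
def jaws():
  s=sense();p=capture("wrist");g=cv2.cvtColor(p["pixels"],cv2.COLOR_BGR2GRAY);o=[]
  for u0,u1 in ((180,222),(420,470)):
    m=np.argwhere(g[200:310,u0:u1]<40); o.append((m.mean(0)+[200,u0]).round(1))
  return s,o
E
python3 - <<'E'
from h import *
for i in range(24):
  s,o=jaws(); print(round(s["time_s"],2),o[0],o[1][0],end=" | ")
print(s["eef_pos"])
E
```

```text
10.63 [259.8 200.8] 260.0 | 10.68 [257.8 200.5] 257.9 | 10.73 [255.3 200.4] 255.6 | 10.78 [253.3 200.1] 253.4 | 10.83 [251.5 199.9] 251.6 | 10.88 [250.7 199.8] 251.2 | 10.93 [251.3 199.8] 251.4 | 10.98 [252.4 200. ] 252.5 | 11.03 [253.9 200.2] 254.3 | 11.08 [255.8 200.4] 256.0 | 11.13 [257.1 200.6] 257.6 | 11.18 [258.1 200.7] 258.6 | 11.23 [258.7 200.7] 258.9 | 11.28 [258.  200.7] 258.5 | 11.33 [257.1 200.6] 257.5 | 11.38 [256.  200.5] 256.4 | 11.43 [254.9 200.3] 255.5 | 11.48 [253.9 200.2] 254.3 | 11.53 [253.5 200.1] 253.6 | 11.58 [253.5 200.1] 253.6 | 11.63 [253.7 200.2] 254.0 | 11.68 [254.3 200.3] 254.5 | 11.73 [254.9 200.3] 255.1 | 11.78 [255.4 200.4] 255.7 | [ 569.05125985 -252.43332013  211.3006739 ]
```

Request:
drive_tool:
  commands: "0.007 0.003 0 0 0 0 20;0.007 0.003 0 0 0 0 20;0.007 0.003 0 0 0 0 20;0.007 0.003 0 0 0 0 20;0.007 0.004 0 0 0 0 20;0.007 0.004 0 0 0 0 20;0.007 0.004 0 0 0 0 20;0.006 0.004 0 0 0 0 20;0 0 0 0 0 0 20;0 0 0 0 0 0 20;0 0 0 0 0 0 20;0 0 0 0 0 0 20;0 0 0 0 0 0 20;0 0 0 0 0 0 20"

```text
time_s: 13.0
eef_pos: [574.5, -249.6, 211.3]
ee_rot: [-0.0, 0.984, 0.179, -0.0]
force: [0.9, -0.1, -5.0]
grip_width: 0.365
grip_force: 45.0
```

Run:
```python
from h import *
for i in range(8):
  s,o=jaws(); print(round(s["time_s"],2),o[0],o[1],end=" | ")
print(s["eef_pos"],s["force"])
```

```text
13.0 [255.3 200.4] [255.5 441.9] | 13.05 [255.3 200.4] [255.6 442. ] | 13.1 [255.3 200.4] [255.6 441.9] | 13.15 [255.4 200.4] [255.5 441.9] | 13.2 [255.3 200.4] [255.6 441.9] | 13.25 [255.3 200.4] [255.5 441.9] | 13.3 [255.3 200.3] [255.5 441.9] | 13.35 [255.3 200.4] [255.6 441.9] | [ 574.57734128 -249.61407109  211.28935121] [-0.96142385 -0.3665623  -4.35659964]
```

Request:
drive_tool:
  commands: "0 0 -0.02 0 0 0 20;0 0 -0.03 0 0 0 20;0 0 -0.04 0 0 0 20;0 0 -0.04 0 0 0 20;0 0 -0.04 0 0 0 20;0 0 -0.03 0 0 0 20;0 0 -0.02 0 0 0 20;0 0 0 0 0 0 20;0 0 0 0 0 0 20"

```text
time_s: 14.15
eef_pos: [574.6, -249.6, 189.3]
ee_rot: [-0.0, 0.984, 0.179, -0.0]
force: [-0.7, -0.1, -5.3]
grip_width: 0.363
grip_force: 45.1
```

Run:
```python
from h import *
for i in range(2):
  s,o=jaws(); print(round(s["time_s"],2),o[0],o[1],s["eef_pos"],s["force"],s["wrist_torque"])
```

```text
14.15 [255.3 200.4] [255.6 442. ] [ 574.59708378 -249.62055139  189.2717604 ] [-0.70378461 -0.06120423 -5.33766811] [-0.03879232  0.01555383  0.02382206]
14.2 [255.3 200.3] [255.7 441.9] [ 574.64915069 -249.6526374   189.48586876] [ 0.92859755  0.39208632 -4.78159445] [-0.04856081 -0.00860074 -0.04599083]
```

No contact so far, and the ball is inside the hood. Continuing gently.

Request:
drive_tool:
  commands: "0 0 -0.03 0 0 0 20;0 0 -0.04 0 0 0 20;0 0 -0.04 0 0 0 20;0 0 -0.04 0 0 0 20;0 0 -0.04 0 0 0 20;0 0 -0.03 0 0 0 20;0 0 -0.02 0 0 0 20;0 0 -0.01 0 0 0 20;0 0 0 0 0 0 20;0 0 0 0 0 0 20"

```text
time_s: 15.08
eef_pos: [574.6, -249.6, 164.4]
ee_rot: [0.0, 0.984, 0.179, 0.0]
force: [-0.2, -0.6, -5.3]
grip_width: 0.363
grip_force: 45.0
```

Run:
```python
from h import *
for i in range(2):
  s,o=jaws(); print(round(s["time_s"],2),o[0],o[1],s["eef_pos"],s["force"],s["wrist_torque"])
```

```text
15.08 [255.3 200.5] [255.8 442. ] [ 574.63308064 -249.64535439  164.42064356] [-0.16834871 -0.62803027 -5.32658744] [-0.0055485   0.0350201   0.00018025]
15.13 [255.4 200.4] [255.7 442. ] [ 574.64673542 -249.67540038  164.48844936] [ 0.24811514 -0.14083725 -4.04138568] [-0.03182615 -0.01463473 -0.00610769]
```

Request:
drive_tool:
  commands: "0 0 -0.01 0 0 0 20;0 0 -0.01 0 0 0 20;0 0 -0.01 0 0 0 20;0 0 0 0 0 0 20;0 0 -0.01 0 0 0 20;0 0 0 0 0 0 20;0 0 -0.01 0 0 0 20;0 0 0 0 0 0 20;0 0 0 0 0 0 20"

```text
time_s: 15.93
eef_pos: [574.6, -249.6, 159.3]
ee_rot: [0.0, 0.984, 0.179, -0.0]
force: [0.6, 0.0, -4.9]
grip_width: 0.37
grip_force: 45.0
```

Run:
```python
from h import *
for i in range(2):
  s,o=jaws(); print(round(s["time_s"],2),o[0],o[1],s["eef_pos"],s["force"],s["wrist_torque"])
```

```text
15.93 [254.9 200.4] [255.5 442. ] [ 574.58272564 -249.61395943  159.30376007] [ 0.62132425  0.02284154 -4.94635745] [-0.02469235 -0.05913595 -0.02311599]
15.98 [254.9 200.4] [255.5 442. ] [ 574.58441791 -249.5929406   159.29066516] [ 0.39226103 -0.38243862 -4.6929163 ] [-0.01751875 -0.03220735 -0.04824239]
```

Nearly there; lowering on until the weight comes off.

Request:
drive_tool:
  commands: "0 0 -0.01 0 0 0 20;0 0 0 0 0 0 20;0 0 -0.01 0 0 0 20;0 0 0 0 0 0 20;0 0 0 0 0 0 20"

```text
time_s: 16.45
eef_pos: [575.2, -249.7, 158.9]
ee_rot: [0.001, 0.984, 0.179, 0.001]
force: [0.4, 1.6, 7.2]
grip_width: 0.366
grip_force: 46.5
```

Run:
```python
from h import *
for i in range(2):
  s,o=jaws(); print(round(s["time_s"],2),o[0],o[1],s["eef_pos"],s["force"],s["wrist_torque"])
```

```text
16.45 [256.3 199.7] [256.5 441.2] [ 575.17529604 -249.71038189  158.91266094] [0.36422047 1.5870992  7.18477926] [ 0.40502043  0.1629294  -0.00051454]
16.5 [256.3 199.7] [256.5 441.3] [ 575.17251297 -249.71022023  158.9432458 ] [-0.58327076  1.59120517  6.75985133] [ 0.38889346  0.17369302 -0.03849003]
```

Seated: contact came at z = 158.9, against 159 expected. Swinging the handle down.

Request:
drive_tool:
  commands: "-0.083 -0.031 -0.003 0 0 0 20;-0.082 -0.031 -0.012 0 0 0 20;-0.081 -0.03 -0.022 0 0 0 20;-0.078 -0.029 -0.031 0 0 0 20;-0.075 -0.028 -0.039 0 0 0 20;-0.07 -0.026 -0.048 0 0 0 20;-0.065 -0.025 -0.055 0 0 0 20;-0.059 -0.022 -0.062 0 0 0 20;-0.053 -0.02 -0.069 0 0 0 20;-0.046 -0.017 -0.074 0 0 0 20"

```text
time_s: 17.38
eef_pos: [504.9, -275.7, 114.8]
ee_rot: [-0.0, 0.984, 0.179, 0.0]
force: [2.0, -0.2, -0.2]
grip_width: 0.365
grip_force: 45.5
```

Request:
drive_tool:
  commands: "-0.038 -0.014 -0.079 0 0 0 20;-0.03 -0.011 -0.083 0 0 0 20;-0.022 -0.008 -0.086 0 0 0 20;-0.013 -0.005 -0.088 0 0 0 20;-0.004 -0.002 -0.07 0 0 0 20;0 0 0 0 0 0 20;0 0 0 0 0 0 20"

```text
time_s: 17.97
eef_pos: [494.8, -279.4, 74.9]
ee_rot: [-0.0, 0.984, 0.179, -0.0]
force: [2.3, 1.0, 0.2]
grip_width: 0.369
grip_force: 45.6
```

Request:
drive_tool:
  commands: "0 0 -0.02 0 0 0 20;0 0 -0.02 0 0 0 20;0 0 0 0 0 0 20;0 0 0 0 0 0 20"

```text
time_s: 18.3
eef_pos: [494.1, -280.0, 72.0]
ee_rot: [0.0, 0.984, 0.179, -0.001]
force: [-5.8, -0.3, 6.8]
grip_width: 0.372
grip_force: 46.5
```

Request:
drive_tool:
  commands: "0 0 -0.03 0 0 0 20;0 0 -0.03 0 0 0 20;0 0 0 0 0 0 20;0 0 0 0 0 0 20"

```text
time_s: 18.63
eef_pos: [493.5, -280.5, 66.2]
ee_rot: [0.001, 0.984, 0.179, -0.001]
force: [-9.8, -3.0, 11.0]
grip_width: 0.362
grip_force: 47.0
```

Run:
```python
from h import *
s=sense();p=capture("wrist");q=capture("scene")
print(s["eef_pos"],s["force"],s["grip_width"],s["grip_force"])
a=cv2.resize(p["pixels"],(400,300));b=cv2.resize(q["pixels"][260:440,50:290],(400,300),interpolation=cv2.INTER_CUBIC);cv2.imwrite("pics/l1.png",np.hstack([a,b]))
```

```text
[ 493.54797692 -280.53948947   66.21136211] [-9.81304972 -3.00010131 10.9968787 ] 0.36171232004462284 46.9657963514328
```

Request:
drive_tool:
  commands: "0 0 0.04 0 0 0 100;0 0 0 0 0 0 100;0 0 0 0 0 0 100;0 0 0 0 0 0 100;0 0 0 0 0 0 100;0 0 0 0 0 0 100;0 0 0.1 0 0 0 100;0 0 0.25 0 0 0 100;0 0 0.3 0 0 0 100;0 0 0.3 0 0 0 100;0 0 0.3 0 0 0 100;0.1 0.04 0.2 0 0 0 100;0 0 0 0 0 0 100;0 0 0 0 0 0 100;0 0 0 0 0 0 100"

```text
time_s: 19.98
eef_pos: [504.2, -275.2, 213.5]
ee_rot: [-0.001, 0.984, 0.179, -0.001]
force: [0.4, -0.0, 0.4]
grip_width: 0.999
grip_force: 0.0
```

Run:
```python
from h import *
s=sense();p=capture("wrist");q=capture("scene")
print(s["eef_pos"],s["force"],s["grip_width"])
print("grip exp",[proj(p,[574.8-79,-249.6-29.7,z],s) for z in (77,85)],"hinge",proj(p,[574.8,-249.6,77],s))
a=cv2.resize(p["pixels"],(400,300));b=cv2.resize(q["pixels"][260:440,50:290],(400,300),interpolation=cv2.INTER_CUBIC);cv2.imwrite("pics/l2.png",np.hstack([a,b]))
```

```text
[ 504.22134662 -275.24533808  213.48208561] [ 0.40625087 -0.02860712  0.35746646] 0.999035305274675
grip exp [[np.float64(321.60502569513244), np.float64(249.28363221921538)], [np.float64(321.61883181724335), np.float64(252.8572572052414)]] hinge [np.float64(321.67136294973545), np.float64(133.7843184650892)]
```

View pics/l2.png

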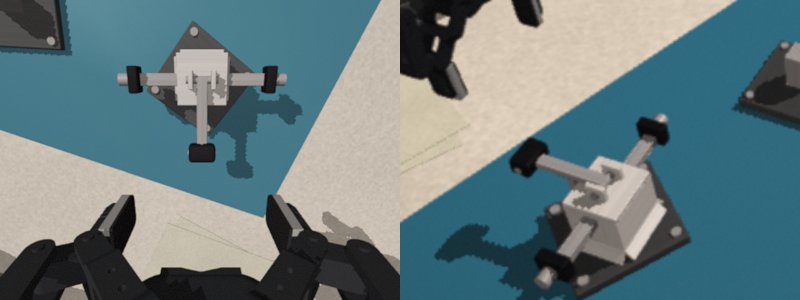

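The holder sits flat on the ball stand with its handle down, grip at (323,243) full scale. The pads slipped during the press, so I'll press the grip from above with shut fingers to be sure it's fully down.

Request:
drive_tool:
  commands: "-0.042 -0.021 -0.1 0 0 0 0;-0.042 -0.021 -0.2 0 0 0 0;0 0 -0.2 0 0 0 0;0 0 -0.2 0 0 0 0;0 0 -0.15 0 0 0 0;0 0 -0.1 0 0 0 0;0 0 0 0 0 0 0;0 0 0 0 0 0 0;0 0 0 0 0 0 0;0 0 0 0 0 0 0"

```text
time_s: 20.92
eef_pos: [496.6, -280.0, 120.2]
ee_rot: [0.001, 0.984, 0.179, 0.001]
force: [0.6, 0.2, 0.4]
grip_width: 0.004
grip_force: 0.0
```

Request:
drive_tool:
  commands: "0 0 -0.03 0 0 0 0;0 0 -0.03 0 0 0 0;0 0 -0.02 0 0 0 0;0 0 -0.02 0 0 0 0;0 0 -0.01 0 0 0 0;0 0 0 0 0 0 0;0 0 0 0 0 0 0"

```text
time_s: 21.5
eef_pos: [496.3, -279.7, 108.2]
ee_rot: [-0.0, 0.984, 0.179, -0.0]
force: [0.3, 0.0, 0.5]
grip_width: 0.002
grip_force: 0.0
```

Request:
drive_tool:
  commands: "0 0 -0.01 0 0 0 0;0 0 -0.01 0 0 0 0;0 0 -0.01 0 0 0 0;0 0 0 0 0 0 0"

```text
time_s: 21.83
eef_pos: [496.2, -279.8, 105.1]
ee_rot: [-0.0, 0.984, 0.179, -0.0]
force: [-0.2, -1.4, 0.9]
grip_width: 0.003
grip_force: 0.5
```

Request:
drive_tool:
  commands: "0 0 -0.01 0 0 0 0;0 0 -0.01 0 0 0 0;0 0 0 0 0 0 0"

```text
time_s: 22.08
eef_pos: [496.2, -279.7, 103.0]
ee_rot: [-0.0, 0.984, 0.179, -0.0]
force: [-1.2, -0.1, 1.8]
grip_width: 0.002
grip_force: 0.7
```

Request:
drive_tool:
  commands: "0 0 -0.01 0 0 0 0;0 0 -0.01 0 0 0 0;0 0 0 0 0 0 0"

```text
time_s: 22.33
eef_pos: [496.1, -279.8, 101.2]
ee_rot: [0.0, 0.984, 0.179, -0.0]
force: [-1.5, -1.5, 2.5]
grip_width: -0.001
grip_force: 1.4
```

Request:
drive_tool:
  commands: "0 0 -0.01 0 0 0 0;0 0 -0.01 0 0 0 0;0 0 0 0 0 0 0"

```text
time_s: 22.58
eef_pos: [496.3, -279.7, 99.1]
ee_rot: [0.0, 0.984, 0.179, 0.0]
force: [-1.1, -0.7, 3.4]
grip_width: -0.002
grip_force: 1.3
```

Request:
drive_tool:
  commands: "0 0 -0.01 0 0 0 0;0 0 -0.01 0 0 0 0;0 0 0 0 0 0 0"

```text
time_s: 22.83
eef_pos: [496.3, -279.6, 96.9]
ee_rot: [-0.0, 0.984, 0.179, 0.0]
force: [-1.0, -1.4, 2.0]
grip_width: 0.004
grip_force: 0.8
```

Request:
drive_tool:
  commands: "0 0 -0.01 0 0 0 0;0 0 -0.01 0 0 0 0;0 0 0 0 0 0 0"

```text
time_s: 23.08
eef_pos: [496.3, -279.6, 94.9]
ee_rot: [-0.0, 0.984, 0.179, -0.0]
force: [-0.3, -0.2, 2.0]
grip_width: 0.003
grip_force: 0.6
```

Request:
drive_tool:
  commands: "0 0 -0.01 0 0 0 0;0 0 -0.01 0 0 0 0;0 0 0 0 0 0 0"

```text
time_s: 23.33
eef_pos: [496.2, -279.6, 92.9]
ee_rot: [-0.0, 0.984, 0.179, -0.0]
force: [0.3, -0.8, 1.7]
grip_width: 0.003
grip_force: 0.4
```

Run:
```python
from h import *
# black blob of the grip in l1 (gripped) not usable; use scene & wrist views: dark blob extents
s=sense();q=capture("scene");p=capture("wrist")
print(s["eef_pos"],s["force"])
def blob(im,c,r,th=45):
    g=cv2.cvtColor(im,cv2.COLOR_BGR2GRAY);n,l,st,ce=cv2.connectedComponentsWithStats((g<th).astype(np.uint8))
    return [(st[i].tolist(),ce[i].round(1).tolist()) for i in range(1,n) if np.hypot(*(ce[i]-c))<r and st[i][4]>15]
h=np.array([574.8,-249.6,77]);ux=np.array([.936,.352,0])
for a in (-.15,0,.15,.3,.45):
    P=h-ux*84*np.cos(a)+[0,0,84*np.sin(a)]; print(a,np.round(proj(q,P),1),np.round(proj(p,P,s),1))
print("scene",blob(q["pixels"],proj(q,h-84*ux),25))
print("wrist",blob(p["pixels"],proj(p,h-84*ux,s),60))
```

```text
[ 496.22353312 -279.5864299    92.89215334] [ 0.32136279 -0.83186631  1.66200408]
-0.15 [128.6 359.2] [319.2 304.6]
0 [126.1 354. ] [319.1 320.1]
0.15 [124.5 349. ] [319. 334.]
0.3 [123.8 344.3] [318.8 345.7]
0.45 [124.3 340. ] [318.6 354.2]
scene []
wrist [([288, 294, 18, 26, 290], [295.2, 307.6]), ([318, 298, 7, 44, 258], [321.0, 321.2]), ([288, 322, 14, 4, 42], [294.3, 323.4])]
```

Run:
```python
from h import *
p=capture("wrist");q=capture("scene");g=cv2.cvtColor(p["pixels"],cv2.COLOR_BGR2GRAY)
print("wrist rows 250..400 step4, cols 260..380 step 8")
for r in range(250,400,5): print(r,g[r,256:388:8].tolist())
G=cv2.cvtColor(q["pixels"],cv2.COLOR_BGR2GRAY)
print("scene rows335-370, cols 100-160")
for r in range(330,376,3): print(r,G[r,105:160:3].tolist())
```

```text
wrist rows 250..400 step4, cols 260..380 step 8
250 [127, 125, 127, 125, 127, 126, 124, 166, 161, 163, 78, 83, 100, 79, 84, 81, 81]
255 [125, 127, 128, 126, 126, 127, 124, 167, 162, 163, 125, 85, 127, 127, 89, 105, 81]
260 [126, 126, 127, 127, 125, 127, 124, 167, 162, 164, 126, 128, 127, 127, 127, 127, 106]
265 [126, 126, 127, 125, 126, 127, 126, 167, 162, 164, 127, 126, 126, 125, 127, 126, 126]
270 [126, 126, 127, 128, 125, 126, 127, 166, 161, 163, 125, 126, 125, 128, 126, 125, 126]
275 [125, 127, 126, 127, 124, 126, 125, 167, 162, 163, 127, 127, 125, 127, 126, 127, 127]
280 [125, 126, 127, 126, 126, 125, 127, 166, 163, 163, 127, 127, 125, 126, 126, 127, 125]
285 [126, 128, 127, 125, 128, 126, 127, 166, 162, 165, 126, 124, 126, 127, 127, 126, 126]
290 [129, 125, 126, 125, 127, 127, 126, 166, 160, 164, 126, 125, 126, 126, 126, 127, 127]
295 [129, 128, 126, 125, 124, 28, 25, 164, 159, 161, 35, 24, 112, 128, 127, 127, 127]
300 [125, 123, 125, 126, 54, 50, 60, 134, 32, 135, 135, 19, 19, 127, 126, 127, 126]
305 [127, 127, 126, 127, 36, 49, 79, 135, 31, 136, 137, 19, 13, 128, 126, 126, 12
[... 2087 characters left out ...]
91, 91, 91, 90]
354 [207, 159, 91, 70, 16, 19, 14, 87, 99, 55, 40, 91, 91, 90, 91, 90, 90, 90, 91]
357 [110, 89, 90, 80, 10, 14, 14, 79, 107, 131, 131, 131, 127, 117, 99, 94, 92, 90, 125]
360 [89, 89, 89, 19, 12, 9, 9, 27, 122, 129, 130, 130, 129, 131, 131, 133, 133, 129, 146]
363 [89, 90, 81, 12, 15, 11, 11, 20, 81, 85, 86, 89, 101, 116, 132, 131, 131, 131, 131]
366 [90, 89, 89, 79, 81, 16, 12, 45, 89, 90, 89, 89, 90, 84, 82, 82, 115, 147, 125]
369 [90, 90, 89, 88, 89, 36, 31, 89, 91, 89, 90, 90, 89, 91, 83, 88, 117, 132, 146]
372 [90, 90, 89, 90, 89, 90, 90, 89, 90, 89, 90, 90, 90, 90, 98, 102, 99, 106, 89]
375 [89, 89, 89, 90, 89, 90, 91, 90, 89, 90, 90, 90, 89, 99, 181, 150, 117, 97, 83]
```

Run:
```python
from h import *
s=sense();p=capture("wrist");o=np.array(s["eef_pos"]);A=q2R(s["ee_rot"])
for x in (-11,0,11):
  for z in (4,17,24): print("tool",x,z,np.round(proj(p,o+A@np.array([x,0,z]),s),1))
# l2 full-scale rows of wrist grip + predicted, using l2 left half
l=cv2.cvtColor(cv2.imread("pics/l2.png"),cv2.COLOR_BGR2GRAY)
for r in range(130,176,3): print(r,l[r,182:226:4].tolist())
# jaws and hood level: scene jaw centres, before/after
q=capture("scene");G=cv2.cvtColor(q["pixels"],cv2.COLOR_BGR2GRAY);L=l[:,400:]
now=cv2.resize(G[260:440,50:290],(400,300),interpolation=cv2.INTER_CUBIC)
for nm,(x,y,w) in {"jaw1":(155,250,28),"jaw2":(252,132,22)}.items():
  for im in (L,now):
    m=np.argwhere(im[y-w:y+w,x-w:x+w]<45);print(nm,(m.mean(0)+[y-w,x-w]).round(1),len(m))
```

```text
tool -11 4 [320.  358.2]
tool -11 17 [320.1 340.5]
tool -11 24 [320.1 332. ]
tool 0 4 [320.  335.3]
tool 0 17 [320. 319.]
tool 0 24 [320.1 311.2]
tool 11 4 [319.9 311.3]
tool 11 17 [320.  296.5]
tool 11 24 [320.  289.5]
130 [109, 109, 108, 109, 156, 151, 140, 72, 70, 69, 68]
133 [110, 109, 108, 107, 158, 151, 138, 59, 65, 106, 108]
136 [110, 109, 108, 107, 157, 151, 137, 72, 88, 108, 107]
139 [107, 108, 108, 109, 156, 150, 137, 106, 107, 108, 108]
142 [109, 107, 108, 96, 159, 152, 135, 96, 107, 108, 108]
145 [108, 106, 23, 23, 21, 32, 23, 22, 66, 107, 108]
148 [108, 108, 31, 40, 37, 36, 37, 33, 24, 105, 107]
151 [106, 107, 28, 37, 34, 34, 32, 31, 22, 109, 106]
154 [108, 107, 27, 32, 32, 34, 31, 31, 22, 108, 106]
157 [108, 108, 27, 32, 28, 31, 30, 31, 25, 107, 108]
160 [107, 108, 26, 27, 26, 26, 28, 25, 57, 107, 108]
163 [110, 107, 106, 109, 110, 108, 108, 110, 107, 108, 106]
166 [108, 108, 107, 105, 110, 108, 108, 107, 109, 108, 107]
169 [107, 109, 107, 107, 108, 108, 108, 107, 106, 107, 107]
172 [108, 107, 108, 107, 109, 107, 106, 108, 107, 106, 107]
175 [107, 108, 107, 107, 105, 108, 108, 108, 106, 107, 109]
jaw1 [252.1 152. ] 1962
jaw1 [255.  153.7] 1621
jaw2 [129.9 252.9] 550
jaw2 [125.2 244.7] 521
```

Pressing on past z≈101 seems to be tipping the holder, not the handle, since the handle already read 0 when released. Backing off slowly.

Request:
drive_tool:
  commands: "0 0 0.01 0 0 0 0;0 0 0.01 0 0 0 0;0 0 0.01 0 0 0 0;0 0 0.01 0 0 0 0;0 0 0.01 0 0 0 0;0 0 0.01 0 0 0 0;0 0 0.01 0 0 0 0;0 0 0.01 0 0 0 0;0 0 0.01 0 0 0 0;0 0 0.01 0 0 0 0;0 0 0.01 0 0 0 0;0 0 0.01 0 0 0 0;0 0 0.01 0 0 0 0;0 0 0.01 0 0 0 0;0 0 0.02 0 0 0 0;0 0 0.05 0 0 0 0"

```text
time_s: 24.97
eef_pos: [496.0, -279.5, 113.9]
ee_rot: [-0.0, 0.984, 0.179, -0.0]
force: [-0.5, -0.1, -0.6]
grip_width: -0.0
grip_force: 0.0
```

Request:
drive_tool:
  commands: "0 0 0.1 0 0 0 0;0 0 0.2 0 0 0 0;0 0 0.3 0 0 0 50;0.05 0.02 0.3 0 0 0 100;0.036 0.025 0.2 0 0 0 100;0 0 0 0 0 0 100;0 0 0 0 0 0 100;0 0 0 0 0 0 100;0 0 0 0 0 0 100;0 0 0 0 0 0 100"

```text
time_s: 25.8
eef_pos: [504.5, -275.1, 223.3]
ee_rot: [-0.001, 0.984, 0.179, -0.001]
force: [0.7, -0.3, 0.4]
grip_width: 0.999
grip_force: 0.0
```

```bash
cat > chk.py <<'E'
from h import *
s=sense();p=capture("wrist");q=capture("scene");print(s["eef_pos"])
def blobs(im,th,lo,hi):
    g=cv2.cvtColor(im,cv2.COLOR_BGR2GRAY);n,l,st,ce=cv2.connectedComponentsWithStats((g<th).astype(np.uint8))
    return [(st[i].tolist(),ce[i].round(1).tolist()) for i in range(1,n) if lo<st[i][4]<hi]
print("wrist",[b for b in blobs(p["pixels"],50,200,6000) if b[1][1]<300])
print("scene",[b for b in blobs(q["pixels"],45,40,900) if 80<b[1][0]<260 and 290<b[1][1]<460])
u=np.array([.936,.352,0]);v=np.array([-.352,.936,0]);O=np.array([574.8,-249.6,12])
for n,P in dict(j1=O+82*v+45*np.array([0,0,1]),j2=O-82*v+45*np.array([0,0,1])).items(): print(n,np.round(proj(p,P,s),1),np.round(proj(q,P),1))
for a in (-.15,0,.15,.3):
    P=O+[0,0,65]-u*84*np.cos(a)+[0,0,84*np.sin(a)]; print("grip",a,np.round(proj(p,P,s),1),np.round(proj(q,P),1))
cv2.imwrite("pics/fin.png",np.hstack([p["pixels"],q["pixels"]]))
E
python3 chk.py
python3 - <<'E'
import cv2,numpy as np
l=cv2.imread("pics/l2.png");a=cv2.resize(l[:,:400],(640,480));b=cv2.resize(l[:,400:],(240,180),interpolation=cv2.INTER_AREA)
for im,th,o,lo in ((a,50,(0,0),200),(b,45,(50,260),40)):
    g=cv2.cvtColor(im,cv2.COLOR_BGR2GRAY);n,L,st,ce=cv2.connectedComponentsWithStats((g<th).astype(np.uint8))
    print("l2",[((st[i][:4]+[*o,0,0]).tolist(),(ce[i]+o).round(1).tolist()) for i in range(1,n) if lo<st[i][4]<6000])
E
```

```text
[ 504.49252293 -275.11367716  223.26900396]
wrist [([18, 0, 83, 77, 2295], [63.5, 34.0]), ([0, 0, 111, 83, 761], [89.7, 49.7]), ([207, 107, 25, 42, 815], [218.4, 127.2]), ([415, 107, 25, 42, 825], [427.9, 127.3]), ([332, 138, 61, 65, 964], [356.4, 169.9]), ([256, 144, 58, 44, 528], [282.7, 165.5]), ([303, 226, 41, 30, 1136], [322.9, 241.0])]
scene [([192, 330, 19, 17, 196], [201.4, 337.7]), ([115, 343, 24, 23, 302], [126.4, 353.4])]
j1 [214.9 133.1] [201.7 338. ]
j2 [428.5 133. ] [140.1 422.4]
grip -0.15 [321.7 239. ] [128.6 359.2]
grip 0 [321.7 245. ] [126.1 354. ]
grip 0.15 [321.7 249.2] [124.5 349. ]
grip 0.3 [321.7 251.1] [123.8 344.3]
l2 [([10, 0, 80, 62], [55.0, 31.4]), ([78, 0, 26, 81], [94.9, 41.2]), ([203, 106, 25, 43], [214.6, 126.8]), ([418, 106, 26, 43], [431.5, 126.9]), ([333, 140, 53, 64], [354.0, 174.6]), ([269, 158, 44, 22], [288.9, 170.5]), ([303, 229, 41, 30], [322.9, 244.2])]
l2 [([50, 260, 52, 58], [68.7, 282.9]), ([118, 260, 15, 16], [125.1, 266.7]), ([262, 305, 28, 18], [274.4, 314.7]), ([253, 317, 37, 18], [270.7, 327.2]), ([192, 331, 19, 16], [201.5, 337.7]), ([116, 343, 23, 23], [126.4, 353.5]), ([72, 388, 151, 52], [133.6, 415.4])]
```

Run:
```python
from h import *
p=capture("wrist")
def blobs(im,th=50):
    g=cv2.cvtColor(im,cv2.COLOR_BGR2GRAY);n,l,st,ce=cv2.connectedComponentsWithStats((g<th).astype(np.uint8))
    return [(st[i].tolist(),ce[i].round(1).tolist()) for i in range(1,n) if 200<st[i][4]<6000 and ce[i][1]<300]
s=dict(eef_pos=[547.66,227.73,227.34],ee_rot=[0,.9817083,.1903911,0])
im=cv2.imread("pics/hold.png");print(blobs(im))
h=np.radians(20.7);u=np.array([np.cos(h),np.sin(h),0]);v=np.array([-u[1],u[0],0])
O=np.array([599.4,246.6,0]);k=np.array([0,0,1])
for n,P in dict(j1=O+82*v+45*k,j2=O-82*v+45*k,g=O+65*k-84*u,g1=O+65*k-83.6*u+8.4*k).items(): print(n,np.round(proj(p,P,s),1))
```

```text
[([217, 137, 21, 38, 655], [226.3, 155.4]), ([408, 141, 22, 39, 661], [419.3, 160.2]), ([303, 247, 37, 28, 938], [320.8, 261.1])]
j1 [223.1 155.5]
j2 [421.4 159.8]
g [320.4 261.2]
g1 [320.4 264.4]
```

The scene shows the jaws and grip at their predicted seated positions, with the handle angle about 0 to 0.05. To make sure of "fully down" without tipping, I'll press the handle nearer the hinge, over the hood.

Request:
drive_tool:
  commands: "0.15 0.053 -0.05 0 0 0 0;0.15 0.053 -0.1 0 0 0 0;0.15 0.053 -0.15 0 0 0 0;0 0 -0.2 0 0 0 0;0 0 -0.2 0 0 0 0;0 0 -0.2 0 0 0 0;0 0 -0.15 0 0 0 0;0 0 -0.05 0 0 0 0;0 0 0 0 0 0 0;0 0 0 0 0 0 0;0 0 0 0 0 0 0"

```text
time_s: 26.87
eef_pos: [550.3, -259.7, 115.4]
ee_rot: [0.001, 0.984, 0.179, 0.001]
force: [0.2, 0.1, 0.0]
grip_width: -0.0
grip_force: 0.0
```

Request:
drive_tool:
  commands: "0 0 -0.02 0 0 0 0;0 0 -0.02 0 0 0 0;0 0 -0.02 0 0 0 0;0 0 0 0 0 0 0"

```text
time_s: 27.2
eef_pos: [549.7, -259.2, 107.9]
ee_rot: [-0.0, 0.984, 0.179, -0.0]
force: [-0.2, -1.0, -0.2]
grip_width: -0.001
grip_force: 0.0
```

Request:
drive_tool:
  commands: "0 0 -0.01 0 0 0 0;0 0 -0.01 0 0 0 0;0 0 0 0 0 0 0"

```text
time_s: 27.45
eef_pos: [549.8, -259.3, 106.0]
ee_rot: [-0.0, 0.984, 0.179, -0.0]
force: [-0.7, -0.7, 0.3]
grip_width: 0.003
grip_force: 0.0
```

Request:
drive_tool:
  commands: "0 0 -0.01 0 0 0 0;0 0 -0.01 0 0 0 0;0 0 0 0 0 0 0"

```text
time_s: 27.7
eef_pos: [549.8, -259.3, 104.0]
ee_rot: [-0.0, 0.984, 0.179, -0.0]
force: [-0.7, -0.2, -0.0]
grip_width: -0.002
grip_force: 0.0
```

Request:
drive_tool:
  commands: "0 0 -0.01 0 0 0 0;0 0 -0.01 0 0 0 0;0 0 0 0 0 0 0"

```text
time_s: 27.95
eef_pos: [549.8, -259.3, 102.0]
ee_rot: [-0.0, 0.984, 0.179, -0.0]
force: [-0.3, -0.8, -0.4]
grip_width: -0.001
grip_force: 0.0
```

Request:
drive_tool:
  commands: "0 0 -0.01 0 0 0 0;0 0 -0.01 0 0 0 0;0 0 0 0 0 0 0"

```text
time_s: 28.2
eef_pos: [549.8, -259.2, 99.9]
ee_rot: [-0.0, 0.984, 0.179, -0.0]
force: [0.2, -0.8, 0.3]
grip_width: -0.005
grip_force: 0.0
```

Request:
drive_tool:
  commands: "0 0 -0.01 0 0 0 0;0 0 0 0 0 0 0"

```text
time_s: 28.37
eef_pos: [549.8, -259.3, 99.0]
ee_rot: [-0.0, 0.984, 0.179, -0.0]
force: [-0.2, 0.1, 0.1]
grip_width: 0.005
grip_force: 0.0
```

Request:
drive_tool:
  commands: "0 0 -0.01 0 0 0 0;0 0 0 0 0 0 0"

```text
time_s: 28.53
eef_pos: [549.8, -259.4, 98.2]
ee_rot: [0.0, 0.984, 0.179, -0.0]
force: [0.3, -0.2, 1.0]
grip_width: 0.002
grip_force: 0.2
```

Request:
drive_tool:
  commands: "0 0 -0.01 0 0 0 0;0 0 0 0 0 0 0"

```text
time_s: 28.7
eef_pos: [549.8, -259.5, 97.5]
ee_rot: [0.0, 0.984, 0.179, -0.0]
force: [-2.2, 0.2, 3.5]
grip_width: -0.001
grip_force: 1.8
```

Request:
drive_tool:
  commands: "0 0 -0.01 0 0 0 0;0 0 0 0 0 0 0"

```text
time_s: 28.87
eef_pos: [549.9, -259.6, 97.3]
ee_rot: [0.0, 0.984, 0.179, 0.0]
force: [-4.4, 2.3, 9.9]
grip_width: -0.003
grip_force: 5.1
```

Request:
drive_tool:
  commands: "0 0 -0.01 0 0 0 0;0 0 0 0 0 0 0"

```text
time_s: 29.03
eef_pos: [549.9, -259.6, 97.2]
ee_rot: [0.001, 0.984, 0.179, 0.0]
force: [-7.2, 2.5, 15.7]
grip_width: -0.0
grip_force: 8.3
```

Hard stop at 97.2 with about 16 N, so the handle is on its stop. Backing off and checking.

Request:
drive_tool:
  commands: "0 0 0.01 0 0 0 0;0 0 0.02 0 0 0 0;0 0 0.02 0 0 0 0;0 0 0.05 0 0 0 0;0 0 0.2 0 0 0 0;0 0 0.3 0 0 0 0;-0.15 -0.053 0.3 0 0 0 50;-0.15 -0.053 0.3 0 0 0 100;-0.15 -0.053 0.05 0 0 0 100;0 0 0 0 0 0 100;0 0 0 0 0 0 100;0 0 0 0 0 0 100;0 0 0 0 0 0 100;0 0 0 0 0 0 100"

```text
time_s: 30.2
eef_pos: [505.2, -274.7, 219.2]
ee_rot: [-0.001, 0.984, 0.179, -0.0]
force: [0.4, -0.1, 0.4]
grip_width: 0.998
grip_force: 0.0
```

```bash
python3 chk.py
```

```text
[ 505.18317319 -274.74982835  219.23086795]
wrist [([16, 0, 80, 65, 2197], [60.0, 33.7]), ([0, 0, 108, 83, 762], [88.3, 49.3]), ([206, 108, 25, 42, 837], [217.2, 128.4]), ([416, 108, 26, 43, 853], [429.5, 128.7]), ([333, 140, 61, 65, 915], [356.8, 171.5]), ([256, 144, 58, 46, 459], [281.5, 166.3]), ([303, 227, 41, 31, 1158], [322.9, 242.9])]
scene [([192, 330, 19, 17, 197], [201.3, 337.7]), ([116, 344, 24, 23, 305], [126.6, 354.4])]
j1 [213.7 134.2] [201.7 338. ]
j2 [430.1 134.4] [140.1 422.4]
grip -0.15 [321.8 241.5] [128.6 359.2]
grip 0 [321.8 247.7] [126.1 354. ]
grip 0.15 [321.8 252. ] [124.5 349. ]
grip 0.3 [321.9 254.1] [123.8 344.3]
```

The jaws haven't moved and the grip sits 1 px lower, which fits the last 0.03 rad of travel. The handle is fully down and the gripper is clear.

```bash
python3 -c "
from rig import *
print(finish_job())"
```

```text
the job is handed in; nothing more can be done
None
```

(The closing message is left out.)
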